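Load the solvent carrier in order of height and press the caps home

TASK

Two capped bottles lean in the slanted rack; set them upright, without dropping them, into the two empty cells of the divided crate, one per cell, so that all four containers in the crate stand in order of height. Their press-on caps are not quite down: press both fully home, firmly but without crushing them, and leave the containers already in the crate and the other things on the bench where they are.

Things in the scene. Friction and masses are not known exactly. Their poses are not given: they have to be found in the camera images.
- crate: Low aluminium crate, fixed to the bench, 68 x 260 x 42 mm high: four cells in a row along its y axis, each 60 x 60 mm inside, 64 mm apart, walls 4 mm, floor 4 mm thick. The end cells are occupied, the middle ones empty; each middle cell has an adjustable rubber floor pad, its top anywhere from 7 to 17 mm above the crate's underside (not measured). Origin: centre of its underside.
- cell1 (a point): Point 4 mm above the crate's underside (below the pad) at the middle of the empty cell on the crate's -y side.
- cell2 (a point): The same for the empty cell on the crate's +y side.
- bottle_tallest: Tallest container, white plastic bottle with a grey press-on cap, round body 52 mm in diameter, 140 mm high, cap already home; stands in one of the crate's end cells (either). Origin: centre of its underside, z up along its axis.
- jar_low: Lowest container, same make and diameter (52 mm) but only 80 mm high, cap already home; stands in the other end cell. Origin: centre of its underside.
- rack: Slanted rack, fixed, base 160 x 200 mm, two cradles at y = -60 and +60 mm. Each bears a bottle leaning 30 degrees (0.52 rad) from vertical, top towards the rack's -x, its base centre 45 mm above the bench at x = 0. Back plate under the bottle up to 75 mm along it; side cheeks up to 38 mm along it, reaching to 7 mm below its axis. Origin on the bench between the cradles.
- bottle_tall: The taller of the two leaning bottles, white plastic bottle with a grey press-on cap, round body 52 mm in diameter up to 90 mm from its base, then a shoulder; 120 mm to the cap's top with the cap home, up to 127 mm with the cap up; about 0.2 kg. Starts in either cradle. Origin: centre of its underside, z along its axis to the cap.
- bottle_short: The shorter of the two leaning bottles, white plastic bottle with a grey press-on cap, round body 52 mm in diameter up to 70 mm from its base, then a shoulder; 100 mm to the cap's top with the cap home, up to 107 mm with the cap up; about 0.2 kg. Starts in either cradle. Origin as for bottle_tall.
- cap_tall_top (a point): Centre of the top face of the tall bottle's cap (cap 38 mm in diameter, 20 mm high); moves down with it; z along the bottle.
- cap_short_top (a point): Centre of the top face of the short bottle's cap (38 mm in diameter, 20 mm high); moves down with it.
- cap_tall (a joint): How far the tall bottle's cap is pressed down (m): 0 = fully up, 0.007 = fully home. It slides stiffly (about 14 N), stays where it is left, and meets a hard stop when home. The reading is noisy: trust the felt stop.
- cap_short (a joint): The same for the short bottle's cap.
- beaker: Open glass beaker, 68 mm across, 90 mm high, standing loose on the bench beyond the work. Origin: centre of its underside. Not part of the job.
Things that resemble listed ones, but are neither listed nor needed, are in the scene too. Leave any yellow look-alike of the bottle_tallest alone.

How it is judged (in metres and radians):
At the end, for the whole second after the job is handed in: Both bottles at rest, upright (0.12 rad) down in the two middle cells (base 4 to 21 mm above the crate's underside): the tall one beside the tallest bottle, the short one beside the low jar; both caps pressed at least 5.8 of 7 mm; the other two still upright in their cells (x of bottle_tall in the frame of crate between -0.012 and 0.012 m and y of bottle_tall in the frame of crate between -0.045 and 0.045 m and z of bottle_tall in the frame of crate between 0.004 and 0.021 m and horizontal distance between bottle_tall and bottle_tallest below 0.078 m and angle between each of bottle_tall, bottle_short, bottle_tallest, jar_low's own z axis and vertical below 0.12 rad and value of joint each of cap_tall, cap_short above 0.0058 m and linear speed of each of bottle_tall, bottle_short below 0.02 m/s and x of bottle_short in the frame of crate between -0.012 and 0.012 m and y of bottle_short in the frame of crate between -0.045 and 0.045 m and z of bottle_short in the frame of crate between 0.004 and 0.021 m and horizontal distance between bottle_short and jar_low below 0.078 m and x of bottle_tallest in the frame of crate between -0.012 and 0.012 m and z of bottle_tallest in the frame of crate between -0.002 and 0.009 m and x of jar_low in the frame of crate between -0.012 and 0.012 m and z of jar_low in the frame of crate between -0.002 and 0.009 m); the robot touches nothing.
It fails at once if the tall bottle is dropped or thrown into the crate (faster than 0.35 m/s below the rim) (x of bottle_tall in the frame of crate between -0.034 and 0.034 m and y of bottle_tall in the frame of crate between -0.13 and 0.13 m and z of bottle_tall in the frame of crate below 0.038 m and linear speed of bottle_tall above 0.35 m/s).
It fails at once if the short bottle is dropped or thrown into the crate (faster than 0.35 m/s below the rim) (x of bottle_short in the frame of crate between -0.034 and 0.034 m and y of bottle_short in the frame of crate between -0.13 and 0.13 m and z of bottle_short in the frame of crate below 0.038 m and linear speed of bottle_short above 0.35 m/s).
It fails at once if a bottle is crushed: with its cap down, it is pressed onto its pad with more than 70 N ((contact force between bottle_tall and crate above 70 N and z of bottle_tall in the frame of crate below 0.022 m and value of joint cap_tall above 0.005 m) or (contact force between bottle_short and crate above 70 N and z of bottle_short in the frame of crate below 0.022 m and value of joint cap_short above 0.005 m)).
It fails at once if a container already in the crate is displaced by more than 20 mm (distance of any of bottle_tallest, jar_low from where it was at the start of the episode above 0.02 m).
It fails at once if the beaker is moved by more than 20 mm (distance of beaker from where it was at the start of the episode above 0.02 m).
It also fails if it takes over 72 s, if anything falls off the work surface, if the arm or the gripper's body presses on something with over 40 N, if the wrist force passes 120 N, or if a joint passes its speed limit or range.

ROBOT

A 6-joint arm with a two-finger parallel gripper is mounted at the origin on the work surface. World frame = base frame: x ahead of the robot, y to its left, z up, the work surface at z = 0. Lengths are in mm, angles in degrees, forces in N, time in s.
With the tool pointing down it reaches from about 300 to 850 mm from the base axis. Payload 4.2 kg.
Tool frame: the origin (TCP) lies midway between the tips of the shut fingers; the grasp point (between the pads) lies 19 mm behind it; z points along the fingers, y is the line along which they close (so a half turn about z gives the same grasp; the last joint's range is limited). The gripper opens to 91 mm and grips with 3 to 60 N. Pads are 32 mm wide; open, the fingers measure 118 mm over their backs; the gripper's body (76 mm by 178 mm) begins 60 mm behind the grasp point.
Start: joints at [-69.5, 18.312, 89.639, -0, 72.044, -1.146], TCP at [212.108, -534.465, 213.976] pointing down, gripper open.
Joint ranges: [-177.97, 177.97], [-48.28, 115.42], [12.27, 149.76], [-77.06, 257.06], [2.81, 150.46], [-146.56, 146.56]. Speed limits (degrees/s): [147.25, 147.25, 180, 180, 180, 180].

INTERFACE

Orientations are given as [roll, pitch, yaw] about the fixed x, y, z axes, in that order (R = Rz(yaw) Ry(pitch) Rx(roll)).
In Python, from workcell import env gives the robot as it stands.
- The arm moves only by the tool send_rows, never from a script. Its argument "steps" is a list that holds one entry, the list of rows, each a list of 5 numbers: the shift along the tool's x, y, z scaled (see below), then the turn about the tool's z scaled (see below), then the opening, from 0 (shut) to 1 (fully open). In form: [[[dx, dy, dz, yaw, fingers], ...]]. A call has 1 to 5 rows; each row shifts and turns the commanded pose from where the row before left it, along the tool's axes as they then stand; what a row does not reach is not made up. The controller multiplies each number of a shift by 0.04 m and each number of a turn by 0.12 rad. A row lasts 1/12 s, in which the tool goes at most 41.7 mm and 7.16 degrees, less where a joint would pass 70% of its speed; a pose out of reach is approached as far as the arm can. A call with a number of a shift or a turn outside -1 to 1 is refused whole. A call with a gripper value outside its range is refused whole. The fingers move at their own pace and stop on an object; "squeeze" is the grip in N (left out, the last holds). Time passes only in rows, so rows that do not move let the fingers close. It gives the time, the measured TCP pose, the force, the opening and the grip force at its end, in the units of the state.
- env.state(): the state, without advancing time (a new reading comes with each control period).
- env.grab_frame(name): name is "scene" or "side" or "wrist"; returns a dict with "pixels" (384x512x3 uint8, red, green, blue), "depth" (384x512 float32, mm along the optical axis (not along the pixel's ray), 0 where there is no reading), "intrinsics" (3x3 intrinsics, pixels), "dist" ([k1, k2, p1, p2, k3] as OpenCV has them; the pictures are not rectified), "cam_to_world" (4x4, takes a point from camera to world coordinates). Camera axes: x right, y down, z forward; pixel columns grow to the right and rows downward; lengths in mm; the calibration is good to about 2 mm. A picture is of the moment at which its call begins.
- env.job_done(): hands the job in; it is judged then, once.
The state is a dict: "time_s": time; "qpos": joint angles; "qvel": joint speeds; "effort": joint torques, N m; "ee_pos": TCP position; "ee_rot": TCP orientation; "force": force on the tool from outside, world axes, zero at the start; "torque": the same for the moment, N m; "gripper_width": finger opening in mm; "gripper_force": force on a finger pad.
Only numpy, scipy, OpenCV 4.12 (cv2) and the standard library are available. Lean on these libraries where they do the work, as an engineer would, in place of code of your own. Each camera call takes 0.05 s, during which the arm holds its last target. There are 200 camera calls.

## Working session

There is one attempt and no reset: what is moved stays moved. The work goes in short steps, Python scripts to look and compute and a tool call to move; the robot and the scene stay as the last step left them, time stands still between calls to the robot, and variables do not carry over. Pictures are saved under pics/ and viewed, at most 10 in all, crops included, and the job is handed in when it is done.

Besides the shell and the picture viewer there is one more tool, called after "Emit:" as name([rows], argument=value, ...), one row to a line, values as JSON. send_rows: Moves the arm, as the interface text tells. Shifts and turns lie within -1 to 1; 1 stands for 0.04 m of shift or 0.12 rad of turn. Its arguments: {"type":"object","properties":{"steps":{"type":"array"},"squeeze":{"type":"number"}},"required":["steps"]}

```bash
mkdir -p pics; ls; cat > h.py <<'E'
import numpy as np, cv2
from workcell import env
def shot(n,f):
    d=env.grab_frame(n); np.savez(f'pics/{f}.npz',**{k:np.array(v) for k,v in d.items()})
    cv2.imwrite(f'pics/{f}.png',cv2.cvtColor(d['pixels'],cv2.COLOR_RGB2BGR)); return d
def cloud(d):
    K=np.array(d['intrinsics']);z=np.array(d['depth']);h,w=z.shape
    u,v=np.meshgrid(np.arange(w),np.arange(h))
    p=cv2.undistortPoints(np.stack([u,v],-1).reshape(-1,1,2).astype(np.float64),K,np.array(d['dist'])).reshape(h,w,2)
    P=np.dstack([p[...,0]*z,p[...,1]*z,z,np.ones_like(z)])@np.array(d['cam_to_world']).T
    P=P[...,:3];P[z==0]=np.nan
    return P
E
python3 - <<'E'
from h import *
print(env.state())
a=shot('scene','s0');b=shot('side','d0')
import cv2
cv2.imwrite('pics/both0.png',cv2.resize(cv2.cvtColor(np.vstack([a['pixels'],b['pixels']]),cv2.COLOR_RGB2BGR),(400,600)))
print(a['cam_to_world'],b['cam_to_world'])
E
```

```text
pics
{'time_s': 0.0, 'qpos': array([-6.94974589e+01,  1.83506108e+01,  8.97078631e+01, -2.27724580e-03,
        7.20449038e+01, -1.14501267e+00]), 'qvel': array([-0.03706384,  0.10877983,  0.04125291,  0.02534039, -0.06354769,
       -0.04831926]), 'effort': array([-7.32783574e-04, -4.12461448e+01, -2.31976837e+01,  7.25987297e-02,
        4.57326591e-02, -1.37916945e-04]), 'ee_pos': array([ 211.92811603, -533.95330963,  213.12075594]), 'ee_rot': array([-1.79896600e+02,  9.88512857e-05,  2.16482579e+01]), 'force': array([ 0.03070568, -0.71885102, -0.52529219]), 'torque': array([-0.0009375 , -0.0213691 , -0.00482856]), 'gripper_force': 0.0, 'gripper_width': 90.93521775069479}
[[ 6.70098856e-01  4.47571637e-01 -5.92154670e-01  1.31525923e+03]
 [ 7.42185870e-01 -3.91863076e-01  5.43694275e-01 -6.59598505e+02]
 [ 1.12985861e-02 -8.03817740e-01 -5.94768344e-01  8.42176544e+02]
 [ 0.00000000e+00  0.00000000e+00  0.00000000e+00  1.00000000e+00]] [[ 9.43188137e-01 -2.52144077e-01  2.16378147e-01  3.49530151e+02]
 [-3.31992835e-01 -6.89122201e-01  6.44120602e-01 -6.84169561e+02]
 [-1.33002100e-02 -6.79362905e-01 -7.33681912e-01  8.83550147e+02]
 [ 0.00000000e+00  0.00000000e+00  0.00000000e+00  1.00000000e+00]]
```

View pics/s0.png

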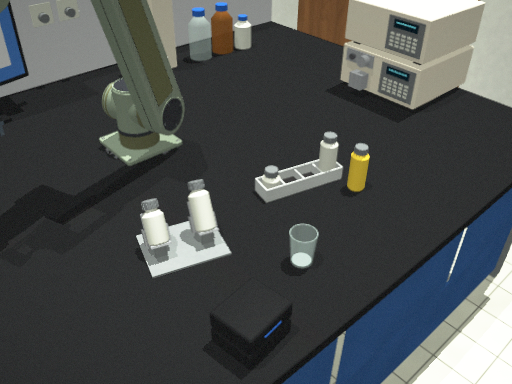

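View pics/d0.png

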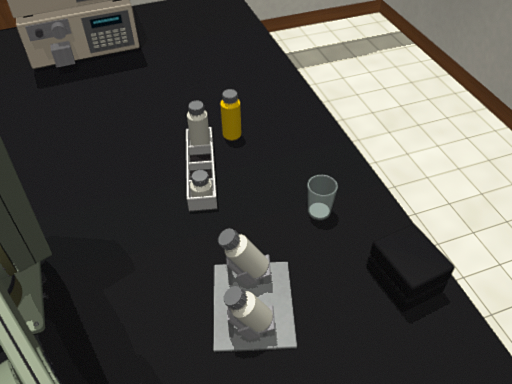

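The scene view shows the rack at about (185,240), with the short bottle on the left (155,225) and the tall one on the right (201,208). The crate is at about (300,178), with the jar at its near end (271,178) and the tallest white bottle at its far end (329,150). The yellow look-alike at (359,168) and the beaker at (302,246) are to be left alone. Next I measure poses.

```bash
cat > m.py <<'E'
from h import *
L=lambda f:dict(np.load(f'pics/{f}.npz'))
S,D=L('s0'),L('d0'); PS,PD=cloud(S),cloud(D)
def box(P,d,u0,u1,v0,v1):
    return P[v0:v1,u0:u1].reshape(-1,3), d['pixels'][v0:v1,u0:u1].reshape(-1,3).astype(int)
def sel(p,c,z0,z1,br=100):
    m=(p[:,2]>z0)&(p[:,2]<z1)&(c.min(1)>br); return p[m]
for nm,P,d,cb,rb in [('S',PS,S,(250,350,125,202),(130,235,175,275)),('D',PD,D,(180,220,95,215),(210,300,225,352))]:
    p,c=box(P,d,*cb); q=sel(p,c,38,46)
    # keep non-yellow
    r=cv2.minAreaRect(q[:,:2].astype(np.float32)); print(nm,'crate rim',len(q),r,np.median(q[:,2]))
    p,c=box(P,d,*rb); q=sel(p,c,1,12); print(nm,'rack base',len(q),cv2.minAreaRect(q[:,:2].astype(np.float32)),np.median(q[:,2]))
for nm,P,uv in [('S',PS,[(271,171),(329,136),(150,206),(196,185),(302,262),(359,150),(155,230),(201,212)]),('D',PD,[(200,176),(196,106),(235,298),(228,238),(319,212),(230,96),(250,315),(243,258)])]:
    for u,v in uv: print(nm,u,v,np.nanmedian(P[v-1:v+2,u-1:u+2].reshape(-1,3),0).round(0))
E
python3 m.py
```

```text
S crate rim 451 ((518.2083740234375, 226.3887939453125), (264.3363342285156, 74.30403900146484), 76.7850341796875) 42.348669317606095
S rack base 1980 ((430.4068298339844, -146.26742553710938), (220.6439208984375, 364.916015625), 65.1502914428711) 10.235894324176286
D crate rim 277 ((519.1411743164062, 225.1223907470703), (264.73876953125, 68.29657745361328), 76.36785125732422) 40.45402819745448
D rack base 3021 ((514.6891479492188, -187.39471435546875), (200.9313201904297, 159.7690887451172), 72.87090301513672) 5.822211039041008
S 271 171 [505. 125.  86.]
S 329 136 [547. 308. 147.]
S 150 206 [ 480. -241.  138.]
S 196 185 [ 505. -125.  156.]
S 302 262 [768. -19.  22.]
S 359 150 [644. 327. 138.]
S 155 230 [ 513. -254.   92.]
S 201 212 [ 539. -140.  102.]
D 200 176 [497. 130.  82.]
D 196 106 [544. 314. 142.]
D 235 298 [ 464. -243.  138.]
D 228 238 [ 490. -125.  154.]
D 319 212 [736. -26.  26.]
D 230 96 [638. 330. 138.]
D 250 315 [ 484. -264.  103.]
D 243 258 [ 510. -148.  112.]
```

```bash
cat >> m.py <<'E'
print('----')
from scipy.optimize import least_squares
a=np.radians(72.87);ey=np.array([np.cos(a),np.sin(a)]);ex=np.array([ey[1],-ey[0]])
c0=np.array([514.7,-187.4])
def rk(P): q=(P[...,:2]-c0); return np.stack([q@ex,q@ey,P[...,2]],-1)
for nm,P,d,rb in [('S',PS,S,(130,235,175,275)),('D',PD,D,(210,300,225,352))]:
    p,c=box(P,d,*rb); p=rk(p)
    for side in (-60,60):
        m=(abs(p[:,1]-side)<45)&(p[:,2]>60)&(p[:,2]<200)&(abs(p[:,0])<120); q=p[m]; cc=c[m]
        body=(cc.min(1)>150)|(q[:,2]<0)
        b=q[body&(q[:,2]>75)]
        def f(t):
            ax=np.array([-np.sin(t[2]),t[3],np.cos(t[2])]);ax/=np.linalg.norm(ax)
            v=b-np.array([t[0],t[1],45]); s=v@ax; r=np.linalg.norm(v-s[:,None]*ax,axis=1); return np.where(s<t_top,r-26,0)
        t_top=65
        r=least_squares(f,[0,side,.52,0],loss='soft_l1',f_scale=2)
        t=r.x; ax=np.array([-np.sin(t[2]),t[3],np.cos(t[2])]);ax/=np.linalg.norm(ax)
        s=(q-np.array([t[0],t[1],45]))@ax
        print(nm,side,len(b),t.round(3),'resid',np.median(abs(r.fun)).round(2),'top s',np.percentile(s,[90,97,99.5]).round(1),'zmax',q[:,2].max().round(1),'at',q[np.argmax(q[:,2])].round())
E
python3 m.py | sed -n '/----/,$p'
```

```text
----
S -60 592 [ 1.5147e+01 -5.8244e+01  5.1200e-01 -1.1000e-02] resid 0.44 top s [ 99.3 108.8 109.9] zmax 151.6 at [-19. -54. 152.]
S 60 676 [-0.104 60.196 -0.414 -0.073] resid 2.68 top s [84.5 91.2 94.9] zmax 166.0 at [-32.  56. 166.]
D -60 205 [ 1.0000e-01 -5.9952e+01  3.5800e-01  2.1000e-02] resid 0.0 top s [ 97.4  99.6 100.9] zmax 145.6 at [-24. -55. 146.]
D 60 187 [14.889 54.449  0.538  0.09 ] resid 0.0 top s [121.8 123.7 125.3] zmax 161.6 at [-33.  54. 162.]
```

```bash
python3 - <<'E'
import cv2
a=cv2.imread('pics/s0.png')[130:280,120:380];b=cv2.imread('pics/d0.png')[85:355,170:310]
cv2.imwrite('pics/c0.png',cv2.resize(a,(780,450),interpolation=cv2.INTER_CUBIC))
cv2.imwrite('pics/c1.png',cv2.resize(b,(308,594),interpolation=cv2.INTER_CUBIC))
E
```

```text
(no output)
```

View pics/c0.png

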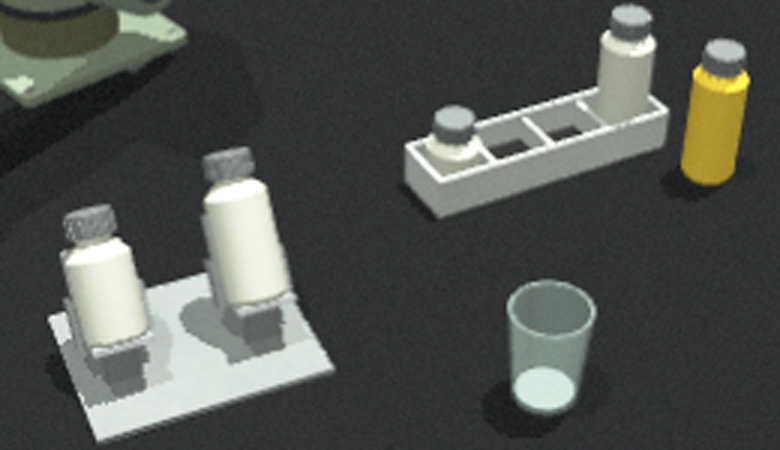

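The crop confirms it: the white tallest bottle stands in the crate's far end cell (crop 628,60) and the jar in the near one (455,135). The yellow look-alike (710,110) is outside the crate. In the rack the taller bottle is at crop (240,240) and the shorter at (105,280). I'll refit with the lean fixed.

```bash
cat >> m.py <<'E'
print('====')
ax=np.array([-.5,0,.8660]);pr=np.array([.866,0,.5])
for nm,P,d,rb in [('S',PS,S,(130,235,175,275)),('D',PD,D,(210,300,225,352))]:
    p,c=box(P,d,*rb); p=rk(p)
    for side,top in ((-58,68),(58,88)):
        o=np.array([15,side,45]); v=p-o; s=v@ax
        m=(abs(v[:,1])<40)&(s>42)&(s<top-4)&(abs(v@pr)<40)
        def f(t): return np.hypot(v[m][:,1]-t[1],v[m]@pr-t[0])-26
        r=least_squares(f,[0,0],loss='soft_l1',f_scale=1)
        mm=(abs(v[:,1])<19)&(abs(v@pr)<19)
        print(nm,side,m.sum(),r.x.round(1),np.median(abs(f(r.x))).round(2),'tops',np.percentile(s[mm],[80,90,97]).round(1))
E
python3 m.py | sed -n '/====/,$p'
```

```text
====
S -58 214 [ 0.7 -1. ] 1.11 tops [ 93.4 103.2 109.5]
S 58 376 [-0.8  1.8] 1.35 tops [109.3 120.5 127.8]
D -58 289 [-1.8 -2.3] 1.07 tops [104.  104.8 105.8]
D 58 496 [-1.8  2.2] 1.12 tops [121.6 123.  123.9]
```

Emit:
send_rows([
  [[0,0,0,0.94,1],[0,0,0,0.94,1],[0,0,0,0.94,1],[0,0,0,0.94,1],[0,0,0,0.94,1]],
])

```text
time_s: 0.52
ee_pos: [212.0, -534.1, 213.4]
ee_rot: [-179.9, 0.0, -11.0]
force: [0.4, -0.1, -1.2]
gripper_width: 91.4
gripper_force: 0.0
```

Emit:
send_rows([
  [[0,0,0,0.94,1],[0.43,-0.9,0,0,1],[0.43,-0.9,0,0,1],[0.43,-0.9,0,0,1],[0.43,-0.9,0,0,1]],
])

```text
time_s: 0.93
ee_pos: [320.8, -415.7, 213.5]
ee_rot: [-180.0, 0.0, -17.2]
force: [0.9, -0.6, -0.3]
gripper_width: 91.4
gripper_force: 0.0
```

Emit:
send_rows([
  [[0.43,-0.9,0,0,1],[0.43,-0.9,0,0,1],[0.43,-0.9,0,0,1],[0.43,-0.9,0,0,1],[0.43,-0.9,0,0,1]],
])

```text
time_s: 1.35
ee_pos: [456.3, -268.6, 213.7]
ee_rot: [-180.0, 0.0, -17.1]
force: [-0.1, -0.6, -0.6]
gripper_width: 91.6
gripper_force: 0.0
```

```bash
cat >> h.py <<'E'
def go(x,y,z=None):
    s=env.state();p=s['ee_pos'];a=np.radians(s['ee_rot'][2]);c,q=np.cos(a),np.sin(a)
    dx,dy=x-p[0],y-p[1]
    print('pos',p.round(1),'rot',s['ee_rot'].round(2),'t',round(s['time_s'],2),'F',s['force'].round(1),'w',round(s['gripper_width'],1),'gf',round(s['gripper_force'],1))
    print('units',round((dx*c+dy*q)/40,2),round((dx*q-dy*c)/40,2),None if z is None else round((p[2]-z)/40,2))
E
python3 - <<'E'
from h import *
go(481.9,-240.1,78)
E
```

```text
pos [ 456.3 -268.6  213.7] rot [-1.800e+02  3.000e-02 -1.713e+01] t 1.35 F [-0.1 -0.6 -0.6] w 91.6 gf 0.0
units 0.4 -0.87 3.39
```

Emit:
send_rows([
  [[0.4,-0.87,0,0,1],[0,0,0.7,0,1],[0,0,0.7,0,1],[0,0,0.7,0,1],[0,0,0.7,0,1]],
])

```text
time_s: 1.77
ee_pos: [481.0, -241.3, 100.6]
ee_rot: [180.0, 0.0, -17.1]
force: [-0.9, 0.2, -0.5]
gripper_width: 91.3
gripper_force: 0.0
```

Emit:
send_rows([
  [[0,0,0.6,0,1],[0,0,0,0,1],[0,0,0,0,1]],
])

```text
time_s: 2.02
ee_pos: [480.3, -241.5, 77.0]
ee_rot: [-180.0, 0.2, -17.1]
force: [0.3, -0.1, 1.2]
gripper_width: 91.4
gripper_force: 0.0
```

Emit:
send_rows([
  [[0,0,0,0,0],[0,0,0,0,0],[0,0,0,0,0],[0,0,0,0,0],[0,0,0,0,0]],
], squeeze=15)

```text
time_s: 2.43
ee_pos: [481.4, -242.1, 78.8]
ee_rot: [180.0, -0.1, -17.1]
force: [-0.4, 0.2, -0.1]
gripper_width: 60.8
gripper_force: 0.0
```

```bash
python3 - <<'E'
from h import *
go(481.9,-240.1,78)
w=shot('wrist','w1');s=shot('scene','s1')
cv2.imwrite('pics/m1.png',cv2.cvtColor(np.hstack([cv2.resize(w['pixels'],(400,300)),cv2.resize(s['pixels'][120:300,80:320],(400,300))]),cv2.COLOR_RGB2BGR))
E
```

```text
pos [ 481.4 -242.1   78.8] rot [ 1.7998e+02 -1.0000e-01 -1.7130e+01] t 2.43 F [-0.4  0.2 -0.1] w 60.8 gf 0.0
units -0.0 -0.05 0.02
```

View pics/m1.png

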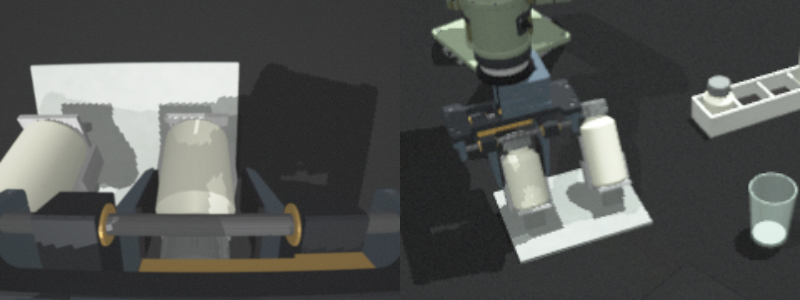

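The wrist view (left half) shows the short bottle centred between the fingers: bottle at column 197, fingers at about 130 and 265. I'll finish closing and lift.

Emit:
send_rows([
  [[0,0,0,0,0],[0,0,0,0,0],[0,0,0,0,0]],
])

```text
time_s: 2.78
ee_pos: [481.6, -241.2, 78.7]
ee_rot: [-179.9, -0.1, -17.2]
force: [1.1, 4.8, 6.5]
gripper_width: 52.0
gripper_force: 15.0
```

Emit:
send_rows([
  [[0,0,-0.3,0,0],[0,0,-0.5,0,0],[0,0,-0.7,0,0],[0,0,-0.7,0,0],[0,0,-0.5,0,0]],
])

```text
time_s: 3.2
ee_pos: [481.1, -242.6, 187.7]
ee_rot: [179.9, -0.1, -17.1]
force: [0.9, -1.0, -1.9]
gripper_width: 51.4
gripper_force: 15.0
```

```bash
python3 - <<'E'
from h import *
go(420,20,180)
w=shot('side','d2');s=shot('scene','s2')
cv2.imwrite('pics/m2.png',cv2.cvtColor(np.hstack([cv2.resize(w['pixels'][180:380,120:380],(400,308)),cv2.resize(s['pixels'][120:300,80:314],(400,308))]),cv2.COLOR_RGB2BGR))
E
```

```text
pos [ 481.1 -242.6  187.7] rot [ 1.7991e+02 -8.0000e-02 -1.7120e+01] t 3.2 F [ 0.9 -1.  -1.9] w 51.4 gf 15.0
units -3.39 -5.82 0.19
```

View pics/m2.png

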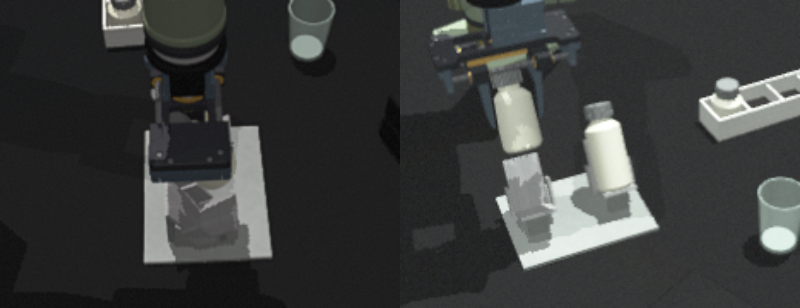

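Emit:
send_rows([
  [[0,0,-0.9,0,0],[-0.48,-0.83,-0.4,0,0],[-0.48,-0.83,0,0,0],[-0.48,-0.83,0,0,0],[-0.48,-0.83,0,0,0]],
])

```text
time_s: 3.72
ee_pos: [445.2, -91.3, 236.1]
ee_rot: [179.9, 0.2, -17.2]
force: [0.9, 0.0, -1.7]
gripper_width: 51.9
gripper_force: 15.0
```

Emit:
send_rows([
  [[-0.48,-0.83,0,0,0],[-0.48,-0.83,0.5,0,0],[-0.48,-0.83,0.8,0,0],[0,0,0.9,0,0],[0,0,0.8,0,0]],
])

```text
time_s: 4.13
ee_pos: [420.8, 13.7, 121.4]
ee_rot: [179.9, 0.1, -16.9]
force: [-0.2, -0.2, -1.9]
gripper_width: 51.9
gripper_force: 15.0
```

Emit:
send_rows([
  [[0,0,0.8,0,0],[0,0,0.4,0,0],[0,0,0.1,0,0],[0,0,0,0,0]],
])

```text
time_s: 4.47
ee_pos: [421.0, 12.0, 70.0]
ee_rot: [179.9, 0.3, -17.1]
force: [1.1, -0.3, -1.8]
gripper_width: 51.8
gripper_force: 15.0
```

```bash
cat >> h.py <<'E'
def lean(cam,name,s0=-8,s1=60,yaw=-17.13,zoff=19):
    """cylinder-lean fit: bright points near the grasp"""
    from scipy.optimize import least_squares
    d=shot(cam,name);P=cloud(d).reshape(-1,3);c=d['pixels'].reshape(-1,3).astype(int)
    st=env.state();g=st['ee_pos']+[0,0,zoff];a=np.radians(yaw)
    q=P-g;q=np.stack([q[:,0]*np.cos(a)+q[:,1]*np.sin(a),-q[:,0]*np.sin(a)+q[:,1]*np.cos(a),q[:,2]],-1)
    m=(c.min(1)>95)&(abs(q[:,0])<75)&(abs(q[:,1])<30)&(q[:,2]<8)&(q[:,2]>-55)&((c.max(1)-c.min(1))<60)
    b=q[m]
    def f(t):
        ax=np.array([-np.sin(t[2]),0,np.cos(t[2])]);v=b-[t[0],t[1],0];s=v@ax
        return np.linalg.norm(v-s[:,None]*ax,axis=1)-26
    best=min((least_squares(f,[0,0,t],loss='soft_l1',f_scale=1) for t in (0,.3,.6)),key=lambda r:r.cost)
    print(cam,'n',m.sum(),'offset xy',best.x[:2].round(1),'lean deg',np.degrees(best.x[2]).round(1),'res',np.median(abs(best.fun)).round(2))
E
python3 - <<'E'
from h import *
go(420,20,46)
lean('scene','s3');lean('side','d3')
E
```

```text
pos [421.  12.  70.] rot [179.89   0.28 -17.12] t 4.47 F [ 1.1 -0.3 -1.8] w 51.8 gf 15.0
units -0.08 -0.18 0.6
scene n 361 offset xy [-2.1 -1. ] lean deg 29.0 res 1.26
side n 217 offset xy [-1.7 -0.3] lean deg 29.5 res 0.91
```

Emit:
send_rows([
  [[0,0,0.3,0,0],[0,0,0.2,0,0],[0,0,0.1,0,0],[0,0,0.05,0,0],[0,0,0,0,0]],
], squeeze=8)

```text
time_s: 4.98
ee_pos: [422.8, 12.1, 46.0]
ee_rot: [180.0, -0.0, -17.1]
force: [-0.7, -0.4, -2.3]
gripper_width: 52.0
gripper_force: 8.0
```

Emit:
send_rows([
  [[0.15,0,0.05,0,0],[0.15,0,0,0,0],[0.15,0,0,0,0],[0.15,0,0,0,0],[0.15,0,0,0,0]],
])

```text
time_s: 5.4
ee_pos: [452.3, 3.1, 44.1]
ee_rot: [-180.0, -0.0, -17.1]
force: [-0.8, -0.1, 0.4]
gripper_width: 51.7
gripper_force: 8.0
```

```bash
python3 - <<'E'
from h import *
lean('scene','s4');lean('side','d4')
E
```

```text
scene n 348 offset xy [-1.3 -1.1] lean deg 16.2 res 1.39
side n 66 offset xy [ 3.3 -0.2] lean deg 14.5 res 0.77
```

Emit:
send_rows([
  [[0.15,0,0,0,0],[0.15,0,0.03,0,0],[0.15,0,0.03,0,0],[0.15,0,0.03,0,0],[0.1,0,0,0,0]],
])

```text
time_s: 5.92
ee_pos: [478.2, -4.9, 40.4]
ee_rot: [180.0, 0.1, -17.2]
force: [-3.5, 2.2, 8.1]
gripper_width: 51.9
gripper_force: 8.0
```

```bash
python3 - <<'E'
from h import *
lean('scene','s5');lean('side','d5')
E
```

```text
scene n 291 offset xy [-1.2 -0.9] lean deg -4.3 res 1.05
side n 2 offset xy [-0. -1.] lean deg -4.7 res 0.0
```

Emit:
send_rows([
  [[0,0,-0.05,0,0.7],[0,0,0,0,0.7],[0,0,0,0,0.7],[0,0,0,0,0.7],[0,0,0,0,0.7]],
])

```text
time_s: 6.43
ee_pos: [478.4, -4.9, 42.4]
ee_rot: [180.0, -0.0, -17.1]
force: [0.9, 0.2, 0.3]
gripper_width: 63.3
gripper_force: 0.0
```

```bash
python3 - <<'E'
from h import *
lean('scene','s6');go(478,-5,46)
E
```

```text
scene n 323 offset xy [-4.  -1.1] lean deg -0.7 res 1.04
pos [478.3  -4.9  42.4] rot [ 1.800e+02 -2.000e-02 -1.712e+01] t 6.48 F [-0.2  0.3 -0.5] w 64.0 gf 0.0
units -0.01 0.0 -0.09
```

Emit:
send_rows([
  [[-0.1,0,0,0,0.5],[0,0,0,0,0],[0,0,0,0,0],[0,0,0,0,0],[0,0,0,0,0]],
], squeeze=20)

```text
time_s: 6.9
ee_pos: [473.7, -3.7, 42.3]
ee_rot: [180.0, 0.1, -17.1]
force: [-1.6, -0.1, 0.3]
gripper_width: 51.4
gripper_force: 20.0
```

Emit:
send_rows([
  [[0,0,-0.3,0,0],[0,0,-0.6,0,0],[0,0,-0.7,0,0],[0,0,-0.7,0,0],[0,0,-0.5,0,0]],
])

```text
time_s: 7.32
ee_pos: [475.3, -3.8, 156.5]
ee_rot: [-180.0, -0.2, -17.1]
force: [1.0, -0.1, -1.3]
gripper_width: 51.5
gripper_force: 20.0
```

```bash
python3 - <<'E'
from h import *
print(env.state()['qpos'].round(1))
lean('scene','s7');go(511.3,194.6,46)
E
```

```text
[ -1.8  12.  107.4  -0.   60.4 105.3]
scene n 389 offset xy [-1.6 -1.4] lean deg 0.3 res 1.09
pos [477.6  -3.9 159.8] rot [-179.86   -0.56  -17.13] t 7.37 F [2.2 0.  0.8] w 51.4 gf 20.0
units -0.66 -4.99 2.84
```

Emit:
send_rows([
  [[0,0,0,-0.97,0],[0,0,0,-0.97,0],[0,0,0,-0.97,0],[0,0,0,-0.97,0],[0,0,0,-0.97,0]],
])

```text
time_s: 7.78
ee_pos: [474.1, -3.7, 153.4]
ee_rot: [-180.0, 0.0, 16.5]
force: [0.0, 0.8, -0.6]
gripper_width: 51.6
gripper_force: 20.0
```

Emit:
send_rows([
  [[0,0,0,-0.97,0],[0,0,0,-0.97,0],[0,0,0,-0.97,0],[0,0,0,-0.97,0],[0,0,0,-0.97,0]],
])

```text
time_s: 8.2
ee_pos: [474.1, -3.7, 153.4]
ee_rot: [-180.0, 0.0, 49.9]
force: [-0.1, 0.1, -1.3]
gripper_width: 51.6
gripper_force: 20.0
```

Emit:
send_rows([
  [[0,0,0,-0.97,0],[0,0,0,-0.97,0],[0,0,0,-0.97,0],[0,0,0,-0.97,0],[0,0,0,0,0]],
])

```text
time_s: 8.62
ee_pos: [474.0, -3.7, 153.4]
ee_rot: [-179.9, 0.0, 76.3]
force: [-0.3, -0.4, -1.9]
gripper_width: 51.4
gripper_force: 20.0
```

```bash
python3 - <<'E'
from h import *
go(511.3,194.6,60)
E
```

```text
pos [474.   -3.7 153.4] rot [-1.7994e+02  2.0000e-02  7.6350e+01] t 8.62 F [-0.3 -0.4 -1.9] w 51.4 gf 20.0
units 5.04 -0.27 2.34
```

Emit:
send_rows([
  [[0.72,-0.04,0,0,0],[0.72,-0.04,0,0,0],[0.72,-0.04,0,0,0],[0.72,-0.04,0,0,0],[0.72,-0.04,0,0,0]],
])

```text
time_s: 9.03
ee_pos: [500.8, 139.3, 153.7]
ee_rot: [-180.0, 0.0, 76.0]
force: [-0.4, -1.8, -1.9]
gripper_width: 51.9
gripper_force: 20.0
```

Emit:
send_rows([
  [[0.72,-0.04,0,0,0],[0.72,-0.03,0,0,0],[0,0,0,0,0],[0,0,0,0,0]],
])

```text
time_s: 9.37
ee_pos: [511.7, 195.7, 153.4]
ee_rot: [-180.0, 0.1, 76.2]
force: [0.2, 0.3, -2.0]
gripper_width: 51.5
gripper_force: 20.0
```

```bash
cat > cr.py <<'E'
from h import *
a=np.radians(76.5);ey=np.array([np.cos(a),np.sin(a)]);ex=np.array([ey[1],-ey[0]]);c0=np.array([518.7,225.7])
def crate(f):
    d=dict(np.load(f'pics/{f}.npz'));P=cloud(d).reshape(-1,3);c=d['pixels'].reshape(-1,3).astype(int)
    q=P[:,:2]-c0;x,y=q@ex,q@ey
    m=(c.min(1)>95)&(abs(P[:,2]-42)<3.5)&(abs(x)<42)&(abs(y)<140)
    x,y,z=x[m],y[m],P[m,2]
    # rim: long walls at +-32, cross walls at 0,+-64,+-128
    from scipy.optimize import least_squares
    best=None
    for dx in np.arange(-5,5.1,.5):
      for dy in np.arange(-5,5.1,.5):
        for t in np.radians(np.arange(-1.5,1.6,.5)):
            X=x*np.cos(t)+y*np.sin(t)-dx;Y=-x*np.sin(t)+y*np.cos(t)-dy
            dist=np.minimum(abs(abs(X)-32),np.abs(Y[:,None]-np.array([-128,-64,0,64,128])).min(1))
            dist=np.maximum(dist,np.maximum(abs(X)-34,abs(Y)-130))
            s=np.minimum(np.maximum(dist-2,0),4).mean()
            if best is None or s<best[0]: best=(s,dx,dy,np.degrees(t))
    print(f,m.sum(),'z',np.median(z).round(1),np.round(best,2), 'x pct',np.percentile(x,[1,99]).round(1),'y',np.percentile(y,[1,99]).round(1))
E
python3 - <<'E'
from cr import *
go(511.3,194.6,60)
shot('wrist','w8');shot('scene','s8')
for f in('s0','d0','w8'): crate(f)
im=np.hstack([cv2.imread('pics/w8.png'),cv2.imread('pics/s8.png')])
cv2.imwrite('pics/m8.png',cv2.resize(im,(800,300)))
E
```

```text
pos [511.7 195.7 153.4] rot [-1.7996e+02  6.0000e-02  7.6250e+01] t 9.37 F [ 0.2  0.3 -2. ] w 51.5 gf 20.0
units -0.03 -0.0 2.33
s0 390 z 42.4 [ 0.94 -0.5   0.5   0.  ] x pct [-36.8  35.4] y [-129.3  131. ]
d0 279 z 40.6 [0.6 0.5 1.  0. ] x pct [-33.2  34.7] y [-130.9  127.7]
w8 1776 z 42.2 [ 0.06 -1.    5.   -0.5 ] x pct [-34.7  33.6] y [-40.5 125.2]
```

View pics/m8.png

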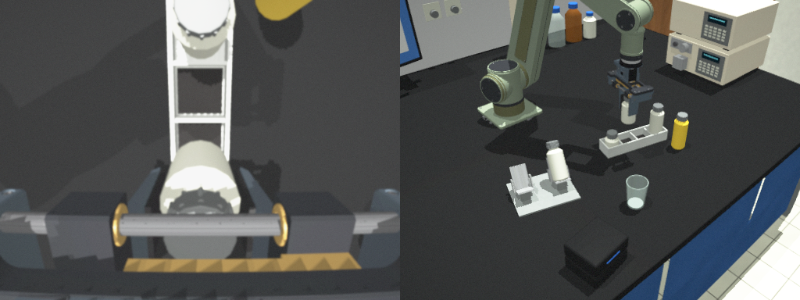

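```bash
sed -i 's/for dy in np.arange(-5,5.1,.5)/for dy in np.arange(-10,10.1,.5)/' cr.py; python3 - <<'E'
from cr import *
for f in('s0','d0','w8'): crate(f)
d=dict(np.load('pics/w8.npz'));P=cloud(d)
q=P[...,:2]-c0;x,y=q@ex,q@ey
c=d['pixels'].min(2)
m=(abs(x)<24)&(c>95)&(abs(P[...,2]-42)<3)
h,e=np.histogram(y[m],np.arange(-40,140,2));print([(int(a),int(b)) for a,b in zip(e,h) if b>4])
d=dict(np.load('pics/s0.npz'));P=cloud(d);q=P[...,:2]-c0;x,y=q@ex,q@ey;c=d['pixels'].min(2)
m=(abs(x)<24)&(c>95)&(abs(P[...,2]-42)<4)
h,e=np.histogram(y[m],np.arange(-140,140,2));print([(int(a),int(b)) for a,b in zip(e,h) if b>1])
E
```

```text
s0 390 z 42.4 [ 0.94 -0.5   0.5   0.  ] x pct [-36.8  35.4] y [-129.3  131. ]
d0 279 z 40.6 [0.6 0.5 1.  0. ] x pct [-33.2  34.7] y [-130.9  127.7]
w8 1776 z 42.2 [ 0.04 -0.5   9.5   0.  ] x pct [-34.7  33.6] y [-40.5 125.2]
[(70, 10), (72, 7), (74, 6)]
[(-132, 2), (-130, 11), (-128, 10), (-126, 3), (-124, 2), (-122, 3), (-120, 6), (-118, 3), (-114, 2), (-112, 3), (-108, 2), (-82, 2), (-66, 4), (-64, 3), (-4, 6), (-2, 2), (0, 6), (2, 2), (60, 3), (62, 3), (64, 2), (66, 2), (70, 2), (72, 6), (74, 3), (80, 2), (90, 2), (126, 4), (128, 3), (130, 2), (132, 2)]
```

Emit:
send_rows([
  [[0,0,0.6,0,0],[0,0,0.6,0,0],[0,0,0.2,0,0],[0,0,0.1,0,0],[0,0,0.1,0,0]],
])

```text
time_s: 9.88
ee_pos: [512.1, 194.0, 90.5]
ee_rot: [180.0, -0.0, 76.2]
force: [0.5, -0.3, -1.5]
gripper_width: 51.8
gripper_force: 20.0
```

Emit:
send_rows([
  [[0,0,0.15,0,0],[0,0,0.15,0,0],[0,0,0.15,0,0],[0,0,0.1,0,0],[0,0,0,0,0]],
])

```text
time_s: 10.3
ee_pos: [511.3, 194.5, 67.6]
ee_rot: [-179.9, 0.1, 76.2]
force: [-1.0, 0.4, -0.9]
gripper_width: 51.3
gripper_force: 20.0
```

Emit:
send_rows([
  [[0,0,0.1,0,0],[0,0,0.05,0,0],[0,0,0.05,0,0],[0,0,0.05,0,0]],
])

```text
time_s: 10.63
ee_pos: [511.9, 194.7, 58.3]
ee_rot: [180.0, -0.0, 76.2]
force: [0.3, -0.3, -1.4]
gripper_width: 51.6
gripper_force: 20.0
```

Emit:
send_rows([
  [[0,0,0.05,0,0],[0,0,0.05,0,0],[0,0,0,0,0]],
])

```text
time_s: 10.88
ee_pos: [512.0, 194.8, 55.8]
ee_rot: [180.0, -0.0, 76.2]
force: [-2.6, -0.1, 8.3]
gripper_width: 51.9
gripper_force: 20.0
```

Emit:
send_rows([
  [[0,0,0,0,0.8],[0,0,0,0,0.8],[0,0,0,0,0.8],[0,0,0,0,0.8],[0,0,-0.2,0,0.8]],
])

```text
time_s: 11.3
ee_pos: [510.7, 194.2, 61.2]
ee_rot: [-179.8, 0.1, 76.2]
force: [-0.2, 0.4, 0.2]
gripper_width: 72.9
gripper_force: 0.0
```

Emit:
send_rows([
  [[0,0,-0.5,0,0.8],[0,0,-0.8,0,0.8],[0,0,-0.8,0,0.8],[0,0,-0.2,0,0.8],[0,0,0,0,0]],
])

```text
time_s: 11.72
ee_pos: [513.7, 195.4, 157.7]
ee_rot: [179.7, -0.2, 76.2]
force: [0.2, 0.1, 0.3]
gripper_width: 69.0
gripper_force: 0.0
```

Emit:
send_rows([
  [[0,0,0,0,0],[0,0,0,0,0],[0,0,0,0,0],[0,0,0,0,0],[0,0,0,0,0]],
])

```text
time_s: 12.13
ee_pos: [511.4, 194.5, 153.2]
ee_rot: [-179.9, 0.1, 76.2]
force: [0.5, -0.2, 0.4]
gripper_width: 36.1
gripper_force: 0.0
```

Emit:
send_rows([
  [[0,0,0,0,0],[0,0,0,0,0],[0,0,0,0,0],[0,0,0,0,0],[0,0,0,0,0]],
])

```text
time_s: 12.55
ee_pos: [511.9, 194.7, 154.4]
ee_rot: [180.0, 0.0, 76.2]
force: [-0.6, 0.1, -0.8]
gripper_width: 2.8
gripper_force: 0.0
```

```bash
cat >> cr.py <<'E'
def caps(cam,name):
    d=shot(cam,name);P=cloud(d).reshape(-1,3);c=d['pixels'].reshape(-1,3).astype(int)
    q=P[:,:2]-c0;x,y=q@ex,q@ey
    for yc in(-96,-32,32,96):
        m=(abs(x)<30)&(abs(y-yc)<30)&(P[:,2]>60)&(c.max(1)-c.min(1)<40)&(P[:,2]<160)
        if m.sum()<10: continue
        zt=np.percentile(P[m,2],97);t=m&(P[:,2]>zt-4)
        print(cam,yc,'top z',zt.round(1),'centre x',((x[t].min()+x[t].max())/2).round(1),'y',((y[t].min()+y[t].max())/2).round(1),'span',np.ptp(x[t]).round(),np.ptp(y[t]).round(),t.sum())
E
python3 - <<'E'
from cr import *
go(511.3,194.6,120)
caps('scene','s9');caps('side','d9')
im=np.hstack([cv2.imread('pics/d9.png')[70:270,120:320],cv2.imread('pics/s9.png')[80:230,230:380]][:1]+[cv2.resize(cv2.imread('pics/s9.png')[80:230,230:380],(200,200))])
cv2.imwrite('pics/m9.png',cv2.resize(im,(800,400)))
E
```

```text
pos [511.9 194.7 154.4] rot [180.     0.    76.24] t 12.55 F [-0.6  0.1 -0.8] w 2.8 gf 0.0
units -0.01 -0.01 0.86
scene -96 top z 88.9 centre x 0.1 y -97.6 span 38.0 36.0 80
scene -32 top z 124.4 centre x -1.1 y -30.6 span 36.0 38.0 79
scene 96 top z 148.5 centre x 2.0 y 96.6 span 36.0 42.0 73
side -96 top z 84.3 centre x 1.1 y -97.0 span 35.0 36.0 135
side -32 top z 121.7 centre x 0.5 y -31.5 span 34.0 39.0 92
side 96 top z 139.3 centre x -6.5 y 93.3 span 5.0 14.0 7
```

View pics/m9.png

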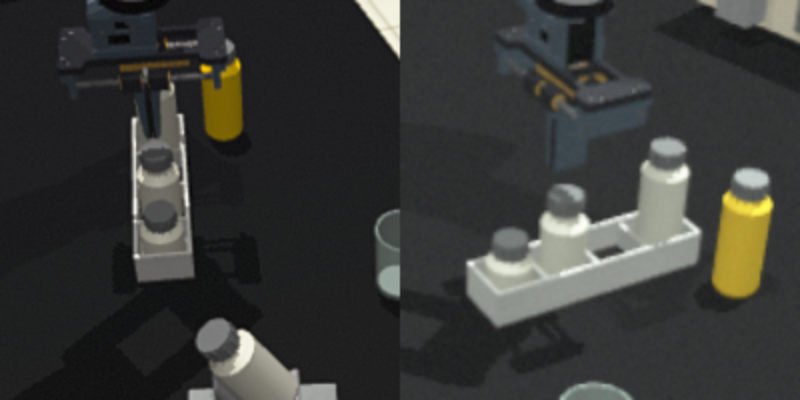

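The short bottle stands upright in its cell (left half (157,180), right half (565,235)), with the shut fingers above its cap. I'll press it in small steps.

Emit:
send_rows([
  [[0,0,0.4,0,0],[0,0,0.2,0,0],[0,0,0.1,0,0],[0,0,0.05,0,0],[0,0,0,0,0]],
], squeeze=30)

```text
time_s: 13.07
ee_pos: [511.7, 194.6, 124.0]
ee_rot: [-180.0, 0.0, 76.2]
force: [-0.3, -0.2, -0.2]
gripper_width: 0.4
gripper_force: 0.0
```

Emit:
send_rows([
  [[0,0,0.05,0,0],[0,0,0.05,0,0],[0,0,0.03,0,0],[0,0,0,0,0]],
])

```text
time_s: 13.4
ee_pos: [512.2, 194.8, 119.9]
ee_rot: [179.9, -0.0, 76.2]
force: [-0.2, -0.3, 5.2]
gripper_width: 0.4
gripper_force: 1.8
```

Contact is at about 120. I'll keep pressing.

Emit:
send_rows([
  [[0,0,0.04,0,0],[0,0,0.04,0,0],[0,0,0.04,0,0],[0,0,0,0,0]],
])

```text
time_s: 13.73
ee_pos: [512.7, 194.9, 116.7]
ee_rot: [179.8, -0.1, 76.2]
force: [-3.1, -0.9, 12.6]
gripper_width: 0.9
gripper_force: 5.9
```

Emit:
send_rows([
  [[0,0,0.04,0,0],[0,0,0.04,0,0],[0,0,0,0,0]],
])

```text
time_s: 13.98
ee_pos: [512.8, 194.9, 113.8]
ee_rot: [179.8, -0.1, 76.2]
force: [-1.8, -1.4, 14.7]
gripper_width: 0.7
gripper_force: 7.2
```

Emit:
send_rows([
  [[0,0,0.03,0,0],[0,0,0.03,0,0],[0,0,0,0,0]],
])

```text
time_s: 14.23
ee_pos: [513.8, 195.1, 113.8]
ee_rot: [179.7, -0.2, 76.3]
force: [-4.9, -2.8, 26.1]
gripper_width: 1.0
gripper_force: 13.3
```

Emit:
send_rows([
  [[0,0,0.03,0,0],[0,0,0,0,0],[0,0,0,0,0]],
])

```text
time_s: 14.48
ee_pos: [514.1, 195.1, 113.8]
ee_rot: [179.6, -0.2, 76.3]
force: [-5.9, -3.1, 32.1]
gripper_width: 0.7
gripper_force: 16.0
```

Emit:
send_rows([
  [[0,0,-0.3,0,0.3],[0,0,-0.7,0,1],[0,0,-0.9,0,1],[0,0,-0.9,0,1],[0,0,-0.2,0,1]],
])

```text
time_s: 14.9
ee_pos: [514.6, 195.7, 233.8]
ee_rot: [179.5, -0.4, 76.2]
force: [1.3, 0.3, 0.8]
gripper_width: 31.5
gripper_force: 0.0
```

```bash
python3 - <<'E'
from cr import *
go(508.5,-122.7,235)
caps('side','d10')
E
```

```text
pos [514.6 195.7 233.8] rot [179.46  -0.35  76.23] t 14.9 F [1.3 0.3 0.8] w 31.5 gf 0.0
units -7.77 1.75 -0.03
side -96 top z 84.8 centre x 1.1 y -97.6 span 35.0 38.0 122
side -32 top z 113.4 centre x 2.1 y -31.1 span 38.0 38.0 142
side 96 top z 143.5 centre x -0.4 y 95.8 span 28.0 39.0 87
```

Emit:
send_rows([
  [[-0.78,0.17,0,0.97,1],[0,0,0,0.97,1],[0,0,0,0.97,1],[0,0,0,0.97,1],[0,0,0,0.97,1]],
])

```text
time_s: 15.37
ee_pos: [510.3, 162.3, 225.9]
ee_rot: [-179.9, 0.1, 42.5]
force: [-0.6, 0.2, 0.1]
gripper_width: 67.9
gripper_force: 0.0
```

Emit:
send_rows([
  [[0,0,0,0.97,1],[0,0,0,0.97,1],[0,0,0,0.97,1],[0,0,0,0.97,1],[0,0,0,0.97,1]],
])

```text
time_s: 15.78
ee_pos: [510.3, 162.5, 225.8]
ee_rot: [180.0, 0.2, 9.2]
force: [0.6, -0.6, 0.8]
gripper_width: 90.9
gripper_force: 0.0
```

Emit:
send_rows([
  [[0,0,0,0.97,1],[0,0,0,0.97,1],[0,0,0,0.97,1],[0,0,0,0.97,1],[0,0,0,0,1]],
])

```text
time_s: 16.2
ee_pos: [510.3, 162.5, 225.9]
ee_rot: [179.9, 0.1, -17.2]
force: [-0.2, -0.2, 0.3]
gripper_width: 91.4
gripper_force: 0.0
```

```bash
python3 - <<'E'
from h import *
go(508.5,-122.7,93.5)
E
```

```text
pos [510.3 162.5 225.9] rot [ 1.799e+02  1.400e-01 -1.724e+01] t 16.2 F [-0.2 -0.2  0.3] w 91.4 gf 0.0
units 2.07 6.82 3.31
```

Emit:
send_rows([
  [[0.26,0.85,0,0,1],[0.26,0.85,0,0,1],[0.26,0.85,0,0,1],[0.26,0.85,0,0,1],[0.26,0.85,0,0,1]],
])

```text
time_s: 16.62
ee_pos: [509.8, -16.5, 226.5]
ee_rot: [180.0, 0.1, -16.9]
force: [1.1, 0.6, 0.1]
gripper_width: 91.4
gripper_force: 0.0
```

Emit:
send_rows([
  [[0.26,0.85,0,0,1],[0.26,0.85,0,0,1],[0.25,0.87,0,0,1],[0,0,0,0,1],[0,0,0,0,1]],
])

```text
time_s: 17.03
ee_pos: [509.2, -123.6, 226.5]
ee_rot: [-180.0, 0.1, -17.2]
force: [0.7, 0.1, 0.1]
gripper_width: 91.0
gripper_force: 0.0
```

```bash
python3 - <<'E'
from h import *
go(508.5,-122.7,93.5)
d=shot('wrist','w11');P=cloud(d).reshape(-1,3);c=d['pixels'].reshape(-1,3).astype(int)
a=np.radians(72.87);ey=np.array([np.cos(a),np.sin(a)]);ex=np.array([ey[1],-ey[0]])
v=P-[545.8,-134.2,45];q=np.stack([v[:,:2]@ex,v[:,:2]@ey,v[:,2]],-1);ax=np.array([-.5,0,.866]);s=q@ax;pp=q@[.866,0,.5]
m=(s>45)&(s<86)&(abs(q[:,1])<35)&(abs(pp)<40)
from scipy.optimize import least_squares
r=least_squares(lambda t:np.hypot(q[m][:,1]-t[0],pp[m]-t[1])-26,[0,0],loss='soft_l1');print(m.sum(),'lat/perp',r.x.round(1),'s top',np.percentile(s[(abs(q[:,1])<19)&(abs(pp)<19)],[90,97]).round(1))
E
```

```text
pos [ 509.2 -123.6  226.5] rot [-1.7999e+02  1.1000e-01 -1.7200e+01] t 17.03 F [0.7 0.1 0.1] w 91.0 gf 0.0
units -0.02 -0.02 3.32
1541 lat/perp [-0.5 -0.2] s top [125.4 125.8]
```

Alignment is confirmed to within a millimetre, so I'll descend and grasp.

Emit:
send_rows([
  [[0,0,0.8,0,1],[0,0,0.8,0,1],[0,0,0.8,0,1],[0,0,0.6,0,1],[0,0,0.3,0,1]],
])

```text
time_s: 17.5
ee_pos: [507.4, -119.8, 92.1]
ee_rot: [-180.0, 0.4, -16.9]
force: [0.3, -0.6, 0.7]
gripper_width: 91.6
gripper_force: 0.0
```

Emit:
send_rows([
  [[0,0,0,0,0],[0,0,0,0,0],[0,0,0,0,0],[0,0,0,0,0],[0,0,0,0,0]],
], squeeze=15)

```text
time_s: 17.92
ee_pos: [510.6, -122.2, 96.8]
ee_rot: [-180.0, -0.2, -17.1]
force: [0.4, -0.1, -1.1]
gripper_width: 61.2
gripper_force: 0.0
```

Emit:
send_rows([
  [[0,0,0,0,0],[0,0,0,0,0],[0,0,0,0,0],[0,0,0,0,0]],
])

```text
time_s: 18.25
ee_pos: [510.3, -122.5, 96.4]
ee_rot: [-180.0, -0.1, -17.1]
force: [-0.7, -0.7, 5.5]
gripper_width: 51.7
gripper_force: 15.0
```

Emit:
send_rows([
  [[0,0,-0.3,0,0],[0,0,-0.5,0,0],[0,0,-0.7,0,0],[0,0,-0.7,0,0],[0,0,-0.3,0,0]],
])

```text
time_s: 18.67
ee_pos: [510.9, -122.6, 198.4]
ee_rot: [-180.0, -0.2, -17.1]
force: [0.9, -0.4, -2.2]
gripper_width: 51.6
gripper_force: 15.0
```

```bash
python3 - <<'E'
from h import *
go(420,12,64)
lean('scene','s12');lean('side','d12')
E
```

```text
pos [ 510.9 -122.6  198.4] rot [-179.99   -0.23  -17.14] t 18.67 F [ 0.9 -0.4 -2.2] w 51.6 gf 15.0
units -3.16 -2.55 3.36
scene n 653 offset xy [-4.9 -0.4] lean deg 30.5 res 1.12
side n 279 offset xy [-0.6  0.2] lean deg 29.4 res 0.64
```

Emit:
send_rows([
  [[-0.8,-0.64,0,0,0],[-0.8,-0.64,0,0,0],[-0.8,-0.64,0,0,0],[-0.8,-0.64,0.5,0,0],[0,0,0.8,0,0]],
])

```text
time_s: 19.18
ee_pos: [416.1, 14.3, 145.4]
ee_rot: [-179.9, 0.0, -16.9]
force: [1.5, -0.6, -3.4]
gripper_width: 51.8
gripper_force: 15.0
```

Emit:
send_rows([
  [[0,0,0.8,0,0],[0,0,0.5,0,0],[0,0,0.3,0,0],[0,0,0.2,0,0],[0,0,0,0,0]],
])

```text
time_s: 19.6
ee_pos: [417.3, 10.3, 70.8]
ee_rot: [179.9, 0.3, -17.1]
force: [-0.3, -1.4, -2.2]
gripper_width: 51.5
gripper_force: 15.0
```

Emit:
send_rows([
  [[0,0,0.1,0,0],[0,0,0.08,0,0],[0,0,0.05,0,0],[0,0,0,0,0]],
], squeeze=8)

```text
time_s: 19.93
ee_pos: [419.7, 10.2, 64.2]
ee_rot: [-180.0, -0.0, -17.1]
force: [-0.5, 0.3, -3.1]
gripper_width: 52.0
gripper_force: 8.0
```

Emit:
send_rows([
  [[0.1,0,0.04,0,0],[0.15,0,0.02,0,0],[0.15,0,0,0,0],[0.15,0,0,0,0],[0.15,0,0,0,0]],
])

```text
time_s: 20.35
ee_pos: [447.9, 1.8, 62.5]
ee_rot: [-180.0, -0.1, -17.1]
force: [-1.3, -0.1, 3.3]
gripper_width: 52.0
gripper_force: 8.0
```

```bash
python3 - <<'E'
from h import *
lean('scene','s13');lean('side','d13')
E
```

```text
scene n 405 offset xy [-4.  -0.9] lean deg 15.3 res 1.2
side n 41 offset xy [0.3 0.7] lean deg 12.8 res 0.69
```

Emit:
send_rows([
  [[0.15,0,0,0,0],[0.15,0,0.03,0,0],[0.15,0,0.03,0,0],[0.1,0,0.03,0,0],[0,0,0,0,0]],
])

```text
time_s: 20.87
ee_pos: [468.3, -4.6, 58.2]
ee_rot: [-180.0, -0.0, -17.2]
force: [-1.8, 1.4, 5.6]
gripper_width: 51.4
gripper_force: 8.0
```

```bash
python3 - <<'E'
from h import *
lean('scene','s14');lean('side','d14')
E
```

```text
scene n 327 offset xy [-2.7 -1. ] lean deg -0.6 res 1.13
side n 0 offset xy [0. 0.] lean deg 0.0 res nan
  return _methods._mean(a, axis=axis, dtype=dtype,
  ret = ret.dtype.type(ret / rcount)
```

Emit:
send_rows([
  [[0,0,-0.03,0,0.7],[0,0,0,0,0.7],[0,0,0,0,0.7],[0,0,0,0,0.7],[0,0,0,0,0.7]],
])

```text
time_s: 21.38
ee_pos: [467.3, -4.5, 59.1]
ee_rot: [180.0, 0.0, -17.1]
force: [-0.4, -0.2, 0.1]
gripper_width: 63.4
gripper_force: 0.0
```

```bash
python3 - <<'E'
from h import *
lean('scene','s15')
E
```

```text
scene n 350 offset xy [-3.6 -0.6] lean deg 0.3 res 0.96
```

Emit:
send_rows([
  [[-0.08,0,0,0,0.5],[0,0,0,0,0],[0,0,0,0,0],[0,0,0,0,0],[0,0,0,0,0]],
], squeeze=20)

```text
time_s: 21.85
ee_pos: [463.9, -3.4, 59.2]
ee_rot: [180.0, 0.1, -17.1]
force: [-0.6, 0.8, -0.6]
gripper_width: 51.9
gripper_force: 20.0
```

Emit:
send_rows([
  [[0,0,-0.3,0,0],[0,0,-0.7,0,0],[0,0,-0.9,0,0],[0,0,-0.9,0,0],[0,0,-0.8,0,0]],
])

```text
time_s: 22.27
ee_pos: [464.3, -3.5, 205.1]
ee_rot: [180.0, -0.0, -17.1]
force: [0.6, -0.1, -2.6]
gripper_width: 51.6
gripper_force: 20.0
```

Emit:
send_rows([
  [[0,0,-0.1,-0.97,0],[0,0,0,-0.97,0],[0,0,0,-0.97,0],[0,0,0,-0.97,0],[0,0,0,-0.97,0]],
])

```text
time_s: 22.68
ee_pos: [464.1, -3.6, 207.0]
ee_rot: [180.0, 0.0, 16.5]
force: [0.1, 0.6, -2.6]
gripper_width: 51.7
gripper_force: 20.0
```

Emit:
send_rows([
  [[0,0,0,-0.97,0],[0,0,0,-0.97,0],[0,0,0,-0.97,0],[0,0,0,-0.97,0],[0,0,0,-0.97,0]],
])

```text
time_s: 23.1
ee_pos: [464.1, -3.5, 206.8]
ee_rot: [-180.0, 0.0, 49.9]
force: [-0.5, -0.4, -1.6]
gripper_width: 51.3
gripper_force: 20.0
```

Emit:
send_rows([
  [[0,0,0,-0.97,0],[0,0,0,-0.97,0],[0,0,0,-0.97,0],[0,0,0,-0.97,0],[0,0,0,0,0]],
])

```text
time_s: 23.52
ee_pos: [464.1, -3.6, 206.8]
ee_rot: [-180.0, 0.0, 76.3]
force: [-1.0, -0.5, -2.0]
gripper_width: 51.5
gripper_force: 20.0
```

```bash
python3 - <<'E'
from h import *
go(526.4,257.5,80); lean('scene','s16')
E
```

```text
pos [464.1  -3.6 206.8] rot [-1.7996e+02  3.0000e-02  7.6350e+01] t 23.52 F [-1.  -0.5 -2. ] w 51.5 gf 20.0
units 6.71 -0.03 3.17
scene n 301 offset xy [-1.4  2.2] lean deg -1.2 res 1.08
```

Emit:
send_rows([
  [[0.75,0,0,0,0],[0.75,0,0,0,0],[0.75,0,0,0,0],[0.75,0,0,0,0],[0.75,0,0,0,0]],
])

```text
time_s: 23.98
ee_pos: [500.2, 143.5, 207.1]
ee_rot: [180.0, 0.0, 76.0]
force: [1.2, 0.2, -2.6]
gripper_width: 51.6
gripper_force: 20.0
```

Emit:
send_rows([
  [[0.75,0,0,0,0],[0.75,0,0,0,0],[0.75,0,0,0,0],[0.71,0,0,0,0],[0,0,0,0,0]],
])

```text
time_s: 24.4
ee_pos: [529.3, 262.2, 206.5]
ee_rot: [180.0, -0.2, 76.3]
force: [1.1, -0.1, -2.5]
gripper_width: 51.7
gripper_force: 20.0
```

```bash
python3 - <<'E'
from h import *
go(526.4,257.5,80); lean('scene','s17',yaw=-13.5); lean('side','d17',yaw=-13.5)
E
```

```text
pos [529.3 262.2 206.5] rot [179.98  -0.19  76.26] t 24.4 F [ 1.1 -0.1 -2.5] w 51.7 gf 20.0
units -0.13 -0.04 3.16
scene n 285 offset xy [-0.2  5.3] lean deg -2.8 res 1.31
side n 262 offset xy [0.8 4.9] lean deg -1.7 res 1.2
```

Emit:
send_rows([
  [[0,0,0.5,0,0],[0,0,0.3,0,0],[0,0,0,0,0],[0,0,0,0,0]],
])

```text
time_s: 24.83
ee_pos: [527.7, 256.0, 174.9]
ee_rot: [-179.9, 0.1, 76.1]
force: [0.3, -0.1, -1.4]
gripper_width: 51.4
gripper_force: 20.0
```

```bash
python3 - <<'E'
from h import *
go(526.4,257.5,101); lean('scene','s18',yaw=-13.5); lean('side','d18',yaw=-13.5)
E
```

```text
pos [527.7 256.  174.9] rot [-1.7993e+02  8.0000e-02  7.6120e+01] t 24.83 F [ 0.3 -0.1 -1.4] w 51.4 gf 20.0
units 0.03 -0.04 1.85
scene n 280 offset xy [-0.9  1.8] lean deg -2.6 res 1.23
side n 271 offset xy [-0.4  3. ] lean deg 1.0 res 1.19
```

Emit:
send_rows([
  [[0,0,0.6,0,0],[0,0,0.6,0,0],[0,0,0.4,0,0],[0,0,0.1,0,0],[0,0,0,0,0]],
])

```text
time_s: 25.35
ee_pos: [528.0, 256.9, 107.0]
ee_rot: [-180.0, 0.1, 76.2]
force: [-0.8, -0.1, -1.9]
gripper_width: 52.0
gripper_force: 20.0
```

Emit:
send_rows([
  [[0,0,0.1,0,0],[0,0,0.15,0,0],[0,0,0.1,0,0],[0,0,0.05,0,0],[0,0,0,0,0]],
])

```text
time_s: 25.77
ee_pos: [528.0, 257.1, 91.0]
ee_rot: [-180.0, 0.0, 76.2]
force: [0.6, -0.4, -2.5]
gripper_width: 51.7
gripper_force: 20.0
```

Emit:
send_rows([
  [[0,0.02,0.1,0,0],[0,0.02,0.1,0,0],[0,0,0.1,0,0],[0,0,0,0,0]],
])

```text
time_s: 26.1
ee_pos: [529.2, 256.5, 78.2]
ee_rot: [-179.9, 0.1, 76.2]
force: [-0.4, -0.0, -2.9]
gripper_width: 51.6
gripper_force: 20.0
```

Emit:
send_rows([
  [[0,0,0.05,0,0],[0,0,0.05,0,0],[0,0,0,0,0]],
])

```text
time_s: 26.35
ee_pos: [529.5, 256.7, 74.9]
ee_rot: [-180.0, 0.0, 76.2]
force: [-0.3, -0.5, -2.2]
gripper_width: 51.5
gripper_force: 20.0
```

Emit:
send_rows([
  [[0,-0.03,0,0,0],[0,-0.03,0.05,0,0],[0,0,0.05,0,0],[0,0,0,0,0]],
])

```text
time_s: 26.68
ee_pos: [527.1, 257.3, 70.9]
ee_rot: [-180.0, 0.0, 76.2]
force: [0.3, 0.0, -2.6]
gripper_width: 51.9
gripper_force: 20.0
```

Emit:
send_rows([
  [[0,0,0.04,0,0],[0,0,0,0,0]],
])

```text
time_s: 26.85
ee_pos: [527.3, 257.4, 69.4]
ee_rot: [-180.0, 0.0, 76.2]
force: [0.5, -0.1, -2.4]
gripper_width: 51.5
gripper_force: 20.0
```

Emit:
send_rows([
  [[0,0,0.04,0,0],[0,0,0.04,0,0],[0,0,0,0,0]],
])

```text
time_s: 27.1
ee_pos: [527.7, 257.7, 68.7]
ee_rot: [179.9, -0.1, 76.2]
force: [-3.5, -0.3, 9.9]
gripper_width: 51.8
gripper_force: 20.0
```

Emit:
send_rows([
  [[0,0,0.03,0,0],[0,0,0,0,0]],
])

```text
time_s: 27.27
ee_pos: [527.8, 257.8, 68.6]
ee_rot: [179.9, -0.1, 76.2]
force: [-5.6, -1.4, 15.8]
gripper_width: 51.6
gripper_force: 20.0
```

Emit:
send_rows([
  [[0,0,-0.04,0,0.8],[0,0,0,0,0.8],[0,0,0,0,0.8],[0,0,0,0,0.8],[0,0,-0.2,0,0.8]],
])

```text
time_s: 27.68
ee_pos: [526.3, 256.9, 73.4]
ee_rot: [-179.8, 0.1, 76.2]
force: [0.4, -0.2, -0.2]
gripper_width: 73.2
gripper_force: 0.0
```

Emit:
send_rows([
  [[0,0,-0.5,0,0.8],[0,0,-0.8,0,0.8],[0,0,-0.7,0,0.8],[0,0,-0.1,0,0.8],[0,0,0,0,0]],
])

```text
time_s: 28.1
ee_pos: [528.8, 258.0, 161.4]
ee_rot: [179.8, -0.2, 76.2]
force: [0.6, -0.4, 0.0]
gripper_width: 69.0
gripper_force: 0.0
```

Emit:
send_rows([
  [[0,0,0,0,0],[0,0,0,0,0],[0,0,0,0,0],[0,0,0,0,0],[0,0,0,0,0]],
])

```text
time_s: 28.52
ee_pos: [527.1, 257.2, 157.9]
ee_rot: [-179.9, 0.1, 76.2]
force: [0.8, 0.1, 0.4]
gripper_width: 35.7
gripper_force: 0.0
```

Emit:
send_rows([
  [[0,0,0,0,0],[0,0,0,0,0],[0,0,0,0,0],[0,0,0,0,0],[0,0,0,0,0]],
], squeeze=30)

```text
time_s: 28.93
ee_pos: [527.5, 257.4, 158.9]
ee_rot: [180.0, 0.0, 76.2]
force: [-0.2, 0.0, -0.9]
gripper_width: 2.9
gripper_force: 0.0
```

```bash
python3 - <<'E'
from cr import *
go(526.4,257.5,136)
caps('scene','s19');caps('side','d19')
E
```

```text
pos [527.5 257.4 158.9] rot [179.99   0.    76.24] t 28.93 F [-0.2  0.  -0.9] w 2.9 gf 0.0
units -0.0 -0.03 0.57
scene -96 top z 89.5 centre x -0.5 y -97.1 span 38.0 35.0 70
scene -32 top z 117.9 centre x 1.2 y -30.4 span 40.0 36.0 81
scene 32 top z 138.5 centre x 1.3 y 33.5 span 41.0 38.0 77
scene 96 top z 148.5 centre x 0.4 y 95.9 span 36.0 36.0 76
side -96 top z 84.0 centre x 1.0 y -97.4 span 35.0 40.0 142
side -32 top z 113.6 centre x 1.0 y -30.6 span 36.0 41.0 133
side 32 top z 134.4 centre x 1.0 y 31.9 span 35.0 35.0 111
side 96 top z 143.7 centre x 16.0 y 95.8 span 10.0 33.0 25
```

Emit:
send_rows([
  [[0,-0.02,0.3,0,0],[0,0,0.15,0,0],[0,0,0.05,0,0],[0,0,0.03,0,0],[0,0,0,0,0]],
])

```text
time_s: 29.45
ee_pos: [526.6, 257.6, 137.5]
ee_rot: [-180.0, 0.0, 76.2]
force: [-0.4, -0.3, -0.1]
gripper_width: 0.2
gripper_force: 0.0
```

Emit:
send_rows([
  [[0,0,0.05,0,0],[0,0,0.05,0,0],[0,0,0.04,0,0],[0,0,0,0,0]],
])

```text
time_s: 29.78
ee_pos: [527.4, 257.9, 133.9]
ee_rot: [179.9, -0.1, 76.2]
force: [-1.6, -0.4, 8.1]
gripper_width: 0.4
gripper_force: 3.9
```

Emit:
send_rows([
  [[0,0,0.04,0,0],[0,0,0,0,0]],
])

```text
time_s: 29.95
ee_pos: [527.7, 257.9, 133.1]
ee_rot: [179.8, -0.1, 76.2]
force: [-2.1, -1.4, 11.2]
gripper_width: 0.6
gripper_force: 5.5
```

Emit:
send_rows([
  [[0,0,0.04,0,0],[0,0,0.04,0,0],[0,0,0,0,0]],
])

```text
time_s: 30.2
ee_pos: [527.7, 258.0, 130.2]
ee_rot: [179.8, -0.1, 76.2]
force: [-2.3, -0.2, 11.7]
gripper_width: 0.3
gripper_force: 6.2
```

Emit:
send_rows([
  [[0,0,0.04,0,0],[0,0,0.02,0,0],[0,0,0,0,0]],
])

```text
time_s: 30.45
ee_pos: [528.5, 258.2, 129.8]
ee_rot: [179.7, -0.2, 76.2]
force: [-4.4, -2.0, 21.1]
gripper_width: 0.4
gripper_force: 10.7
```

Emit:
send_rows([
  [[0,0,0.03,0,0],[0,0,0.02,0,0],[0,0,0,0,0]],
])

```text
time_s: 30.7
ee_pos: [529.3, 258.4, 129.8]
ee_rot: [179.5, -0.3, 76.3]
force: [-4.3, -2.7, 29.3]
gripper_width: 0.3
gripper_force: 15.0
```

Emit:
send_rows([
  [[0,0,0.03,0,0],[0,0,0,0,0]],
])

```text
time_s: 30.87
ee_pos: [529.8, 258.5, 129.7]
ee_rot: [179.5, -0.4, 76.3]
force: [-6.1, -3.8, 35.0]
gripper_width: 0.8
gripper_force: 17.6
```

Emit:
send_rows([
  [[0,0,-0.3,0,0],[0,0,-0.8,0,0],[0,0,-0.9,0,0],[0,0,-0.6,0,0],[-0.5,0,0,0,0]],
])

```text
time_s: 31.28
ee_pos: [525.5, 241.7, 231.8]
ee_rot: [179.4, -0.5, 76.4]
force: [1.5, 0.3, 0.3]
gripper_width: 0.4
gripper_force: 0.0
```

Emit:
send_rows([
  [[-0.9,0,0,0,0],[-0.9,0,0,0,0],[-0.9,0,0,0,0],[-0.9,0,0,0,0],[-0.9,0,0,0,0]],
])

```text
time_s: 31.7
ee_pos: [478.4, 61.9, 225.9]
ee_rot: [180.0, -0.0, 76.3]
force: [0.2, -0.2, -0.4]
gripper_width: 0.5
gripper_force: 0.0
```

Emit:
send_rows([
  [[-0.9,0,0,0,0],[-0.9,0,0,0,0],[0,0,0,0,0],[0,0,0,0,0]],
])

```text
time_s: 32.03
ee_pos: [461.7, -7.9, 226.0]
ee_rot: [180.0, -0.0, 76.0]
force: [-0.5, 0.7, -0.6]
gripper_width: 0.1
gripper_force: 0.0
```

```bash
python3 - <<'E'
from cr import *
caps('scene','s20');caps('side','d20')
im=np.hstack([cv2.resize(cv2.imread('pics/d20.png')[70:270,120:320],(400,400)),cv2.resize(cv2.imread('pics/s20.png')[80:230,230:380],(400,400))])
cv2.imwrite('pics/m20.png',im)
E
```

```text
scene -96 top z 89.3 centre x 0.1 y -95.5 span 38.0 36.0 73
scene -32 top z 118.0 centre x -0.5 y -31.6 span 40.0 38.0 80
scene 32 top z 134.4 centre x 0.5 y 33.4 span 39.0 38.0 70
scene 96 top z 148.4 centre x 1.1 y 97.5 span 39.0 41.0 78
side -96 top z 84.5 centre x 5.6 y -97.8 span 26.0 40.0 73
side -32 top z 99.3 centre x 11.6 y -40.4 span 17.0 21.0 18
side 32 top z 118.1 centre x 20.4 y 29.6 span 2.0 7.0 3
side 96 top z 143.2 centre x 13.2 y 88.2 span 16.0 23.0 21
```

View pics/m20.png

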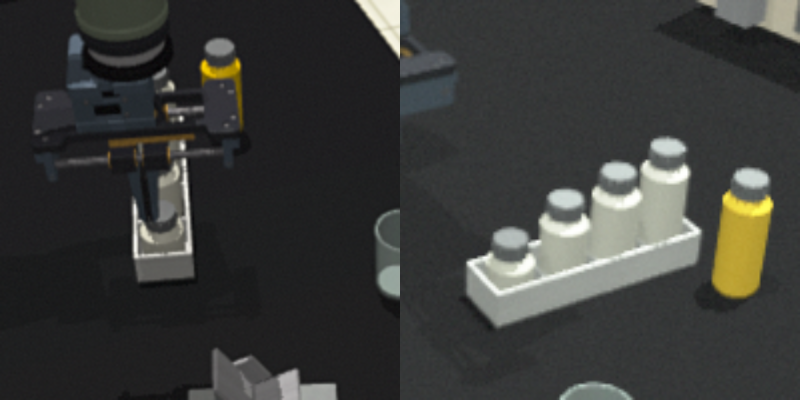

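The scene view (right half) shows all four containers upright and in order of height, with caps at (510,243), (565,205), (618,178) and (667,152). The gripper is clear, so I'm handing in.

```bash
python3 -c "
from workcell import env
print(env.job_done())"
```

```text
the job is handed in; nothing more can be done
None
```

The job is handed in at about 32 s of robot time: both bottles stand upright in the middle cells in height order, and both caps were pressed until they hit the stop (peak about 32 N short, 35 N tall); the hand-in returned no verdict.

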